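# Weigh an ink order along the guide rail

### The job

Weigh this order of ink tins. Press the left key (zero) on the scale's indicator while the blue platter is still empty, slide every tin along the guide rail until all of them stand together on the platter, each against the rail and not overhanging the platter's ends, and press the middle key (print) with all of them standing still there; then slide them all on along the rail until they stand against it in the row on the left, clear of the platter, and last press the right key (off). Slide the tins upright on the bench without lifting or tipping them, press one key at a time, and leave the other things on the bench alone.

Things in the scene. Friction and masses are not known exactly. Their poses are not given: they have to be found in the camera images.
- station: fixed weighing station. Origin: on the bench, in the guide rail's front face (towards the robot), level with the platter's middle. y: along the rail to the robot's left, the way the tins travel; x: square to the rail, away from the robot; z up. Aluminium rail 40 mm high, 8 mm thick (x 0 to 0.008), y -0.47 to 0.46. A tin touching the rail has its centre at x = -0.042
- platter_mid (a point): middle of the scale's blue platter, a plate sunk level with the bench in front of the rail, so tins slide on and off without a step. It spans 340 mm along the rail (station y -0.17 to 0.17) and 226 mm across (station x -0.229 to -0.003). Axes as the station's. Tins arrive on the bench right of it (-y)
- end_stop (a point): foot of the inner face of the end stop at the rail's left end (station x 0, y 0.4515): a 40 mm high upright standing out 86 mm from the rail towards the robot. A tin touching it has its centre at station y 0.4095. Between platter and end stop is the row for weighed tins, with room for three. Axes as the station's
- indicator (a point): middle of the black panel on the scale's indicator: white case fixed behind the rail, 215 mm wide, station x 0.05 to 0.16, at most 75 mm high. The panel faces up and slopes 15 degrees down towards the robot; on it a display and, nearer the robot, three keys in a row 56 mm apart. z of this point: out of the panel
- tin_1: closed ink tin, copper-coloured with a paper label and brass lid rim: upright cylinder 84 mm in diameter, 70 mm tall, about 0.4 to 0.75 kg (all tins alike), too wide for most grippers. Origin: centre of its underside; z up the tin. None when this tin is not in the order (two or three are)
- tin_2: closed ink tin, copper-coloured with a paper label and brass lid rim: upright cylinder 84 mm in diameter, 70 mm tall, about 0.4 to 0.75 kg (all tins alike), too wide for most grippers. Origin: centre of its underside; z up the tin. None when this tin is not in the order (two or three are)
- tin_3: closed ink tin, copper-coloured with a paper label and brass lid rim: upright cylinder 84 mm in diameter, 70 mm tall, about 0.4 to 0.75 kg (all tins alike), too wide for most grippers. Origin: centre of its underside; z up the tin. None when this tin is not in the order (two or three are)
- key_zero_top (a point): top centre of the left (+y) key, as seen from the robot, on the indicator: the zero key. White round spring key 26 mm in diameter in a grey collar; its top stands 12 mm above the panel and 9 mm above the collar, about 65 mm above the bench. Pressing straight down works. z of this point: outwards along the key's axis
- key_print_top (a point): top centre of the middle key, as seen from the robot, on the indicator: the print key. White round spring key 26 mm in diameter in a grey collar; its top stands 12 mm above the panel and 9 mm above the collar, about 65 mm above the bench. Pressing straight down works. z of this point: outwards along the key's axis
- key_off_top (a point): top centre of the right (-y) key, as seen from the robot, on the indicator: the off key. White round spring key 26 mm in diameter in a grey collar; its top stands 12 mm above the panel and 9 mm above the collar, about 65 mm above the bench. Pressing straight down works. z of this point: outwards along the key's axis
- key_zero (a joint): travel of the left (zero) key: 0 released, 0.005 m fully down, springs back by itself; 1.5 N starts it, 5 N holds it fully down; pressed beyond 0.0035
- key_print (a joint): travel of the middle (print) key: 0 released, 0.005 m fully down, springs back by itself; 1.5 N starts it, 5 N holds it fully down; pressed beyond 0.0035
- key_off (a joint): travel of the right (off) key: 0 released, 0.005 m fully down, springs back by itself; 1.5 N starts it, 5 N holds it fully down; pressed beyond 0.0035
- tub: black plastic tub with a lid, 120 mm in diameter, 109 mm tall, standing behind the rail; not part of the job. Origin: centre of its underside
- knife: palette knife lying behind the rail, 250 mm long, 26 mm wide, 16 mm high; not part of the job. Origin: under its middle, x towards the blade
- lid: loose brass tin lid lying behind the rail, disc 90 mm in diameter, 8 mm high; not part of the job. Origin: centre of its underside
- carton: green carton 75 x 170 x 55 mm high on the left of the bench near the robot; not part of the job. Origin: centre of its underside

How it is judged:
By the outcome, as a careful person would: the job done as asked, in the order asked, and still so for the second after the job is handed in, with the robot touching nothing.
Of tin_1, tin_2, tin_3 only 2 to 3 are there at a start; the rules pass over those that are not, and their reading is None.
At some moment in a run one of tin_1, tin_2, tin_3 may be knocked a few centimetres aside while the robot is not near it.
It also fails if it takes over 210 s, if anything falls off the work surface, if the arm or the gripper's body presses on something with over 40 N, if the wrist force passes 120 N, or if a joint passes its speed limit or range.

### The arm

A 7-joint arm with a two-finger parallel gripper is mounted at the origin on the work surface. World frame = base frame: x ahead of the robot, y to its left, z up, the work surface at z = 0. Lengths are in m, angles in degrees, forces in N, time in s.
With the tool pointing down it reaches from about 0.425 to 0.875 m from the base axis. Payload 4.7 kg.
Tool frame: the origin (TCP) lies between the finger pads; the fingertips stand 8 mm ahead of it and the grasp point (between the pads) lies 11 mm behind it; z points along the fingers, y is the line along which they close (so a half turn about z gives the same grasp; the last joint's range is limited). The gripper opens to 87 mm and grips with 3 to 60 N. Pads are 19 mm wide; open, the fingers measure 117 mm over their backs; the gripper's body (75 mm by 190 mm) begins 51 mm behind the grasp point.
Start: joints at [71.339, 18.392, -4.016, 83.108, 1.295, 78.541, -3.26], TCP at [0.217, -0.613, 0.231] pointing down, gripper open.
Joint ranges: [-163.93, 163.93], [-17.29, 119.83], [-79.2, 71.16], [3.27, 140.29], [-89.18, 269.18], [5.43, 117.66], [-154.24, 154.24]. Speed limits (degrees/s): [147.25, 147.25, 180, 180, 180, 180, 180].

### API

Orientations are given as [roll, pitch, yaw] about the fixed x, y, z axes, in that order (R = Rz(yaw) Ry(pitch) Rx(roll)).
In Python, from cell import env, viewer gives the robot as it stands. The module is installed in compiled form; this text tells all that it offers.
- The arm moves only by the tool arm_command, never from a script. Its argument "series" is a list of rows, each a list of 2 entries, a list of its own where there are three numbers: the shift along the tool's x, y, z in mm, then the turn about the tool's z in rad. A call has exactly 5 rows; each row is the pose to reach, as a shift and turn from the pose commanded when the call began, along the tool's axes at that moment; what a row does not reach only later rows make up. A row lasts 1/10 s, in which the tool goes at most 50 mm and 8.59 degrees, less where a joint would pass 70% of its speed; a pose out of reach is approached as far as the arm can. A call with a gripper value outside its range is refused whole. "grip" is the gripper command: -1 is fully open, 1 is shut, values between are in proportion, set as the call begins (left out, the last holds). The fingers move at their own pace and stop on an object; "grip_force" is the grip in N (left out, the last holds). Time passes only in rows, so rows that repeat a pose let the fingers close, or fill a call up. It gives the time, the measured TCP pose, the force, the opening and the grip force at its end, in the units of the state.
- env.get_obs(): the state, without advancing time (a new reading comes with each control period).
- viewer.read_camera(name): name is "side" or "top" or "wrist"; returns (picture, depth): 384x512x3 uint8, blue, green, red; 384x512 float32, m along the optical axis (not along the pixel's ray), 0 where there is no reading.
- viewer.calibration(name): a dict with "K" (3x3 intrinsics, pixels), "dist" ([k1, k2, p1, p2, k3] as OpenCV has them; the pictures are not rectified), "T" (4x4, takes a point from camera to world coordinates); the wrist camera has in their place "hand_eye" (4x4, takes a point from camera to tool coordinates, whose origin is the TCP and whose axes are the flange's). Camera axes: x right, y up, looking along -z (the intrinsics and any distortion apply to the point x, -y, -z); pixel columns grow to the right and rows downward; lengths in m; the calibration is good to about 2 mm. A picture is of the moment at which its call begins: read the wrist's pose just before it. calibration takes no time and is no camera call.
- env.sign_off(): hands the job in; it is judged then, once.
The state is a dict: "time_s": time; "qpos": joint angles; "joint_velocities": joint speeds; "effort": joint torques, N m; "tool_pos": TCP position; "tool_rot": TCP orientation; "force": force on the tool from outside, world axes, zero at the start; "wrist_torque": the same for the moment, N m; "grip_width": finger opening in m; "grasp_force": force on a finger pad.
Only numpy, scipy, OpenCV 4.12 (cv2) and the standard library are available. Lean on these libraries where they do the work, as an engineer would, in place of code of your own. Each camera call takes 0.05 s, during which the arm holds its last target. There are 200 camera calls.

## Working session

There is one attempt and no reset: what is moved stays moved. The work goes in short steps, Python scripts to look and compute and a tool call to move; the robot and the scene stay as the last step left them, time stands still between calls to the robot, and variables do not carry over. Pictures are saved under pics/ and viewed, at most 18 in all, crops included, and the job is handed in when it is done.

Besides the shell and the picture viewer there is one more tool, called after "Request:" as name(argument=value, ...) on one line, values as JSON. arm_command: Moves the arm, as the interface text tells. Its arguments: {"type":"object","properties":{"series":{"type":"array"},"grip":{"type":"number"},"grip_force":{"type":"number"}},"required":["series"]}

```bash
mkdir -p pics; cat > h.py <<'E'
import numpy as np, cv2
from cell import env, viewer
from scipy.spatial.transform import Rotation as R
def snap(n,f):
    o=env.get_obs(); im,d=viewer.read_camera(n); cv2.imwrite('pics/'+f+'.png',im); np.savez('pics/'+f+'.npz',d=d,im=im); return o,im,d
def world(n,uv,d=None,z=None,o=None):
    """pixels -> world by depth image d, or on plane height z"""
    c=viewer.calibration(n); uv=np.array(uv,float).reshape(-1,2)
    p=cv2.undistortPoints(uv.reshape(-1,1,2),np.array(c['K']),np.array(c['dist'])).reshape(-1,2)
    if 'T' in c: T=np.array(c['T'])
    else:
        W=np.eye(4); W[:3,:3]=R.from_euler('xyz',o['tool_rot'],degrees=True).as_matrix(); W[:3,3]=o['tool_pos']; T=W@np.array(c['hand_eye'])
    r=np.c_[p[:,0],-p[:,1],-np.ones(len(p))]
    rw=r@T[:3,:3].T
    if z is None: s=np.array([d[int(round(v)),int(round(u))] for u,v in uv])
    else: s=(z-T[2,3])/rw[:,2]
    return T[:3,3]+rw*s[:,None]
E
python3 - <<'E'
from h import *
o=env.get_obs(); print(o)
snap('top','top0'); snap('side','side0')
E
```

```text
{'time_s': 0.0, 'qpos': array([71.33902063, 18.44004343, -4.01403124, 83.17463613,  1.29595192,
       78.53971957, -3.2607745 ]), 'joint_velocities': array([-0.05229091, -0.05651047, -0.06669743, -0.0213634 , -0.05449226,
        0.0623222 , -0.0008582 ]), 'effort': array([ 1.10350327e-04, -4.91287351e+01, -4.03740825e-01, -3.12528241e+01,
       -6.37660269e-02,  4.36730019e-02,  1.88500258e-04]), 'tool_pos': array([ 0.21639669, -0.61235909,  0.22945247]), 'tool_rot': array([-1.79890889e+02,  7.08180409e-03,  1.94687218e+01]), 'force': array([-0.05480067,  0.06069244,  0.16173211]), 'wrist_torque': array([-0.01905203, -0.0237785 ,  0.03665898]), 'grasp_force': 0.0, 'grip_width': 0.08728859725205684}
```

View pics/top0.png

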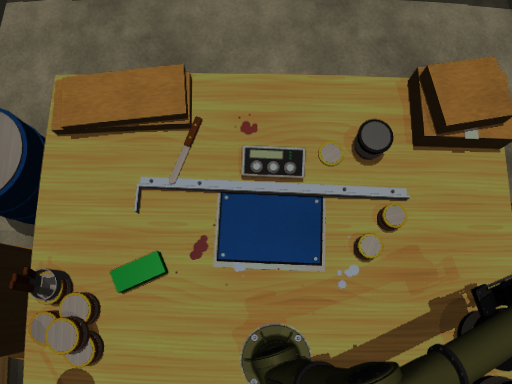

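View pics/side0.png

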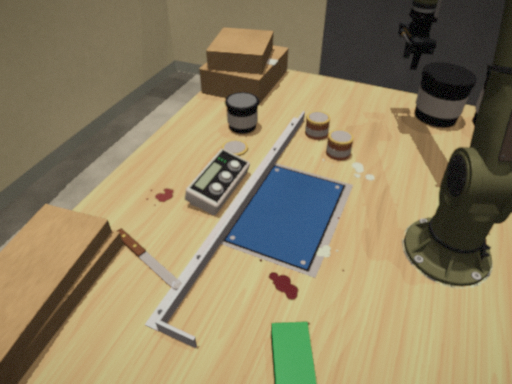

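The top view shows tins at about (393,216) and (369,246). The platter spans about (217..326, 191..266), the rail runs (140,184)–(407,194), and the keys are at (257,166), (273,167) and (290,168). The side view also shows two tins. I'll enlarge two crops to refine these.

```bash
python3 - <<'E'
from h import *
im=cv2.imread('pics/top0.png')
cv2.imwrite('pics/c1.png',cv2.resize(im[140:280,200:420],None,fx=3.6,fy=3.6,interpolation=cv2.INTER_CUBIC))
d=np.load('pics/top0.npz')['d']
n='top'
for k,uv in dict(pl=[(217,191),(326,195),(323,266),(216,264)],rail=[(150,181),(404,191)]).items():print(k,world(n,uv,d).round(3).tolist())
print('tins',world(n,[(393,216),(369,246)],d).round(3).tolist(), world(n,[(393,216),(369,246)],z=.07).round(3).tolist())
print('keys',world(n,[(257,166),(273,167),(290,168)],d).round(3).tolist(), world(n,[(257,166),(273,167),(290,168)],z=.065).round(3).tolist())
print('stop,knife,lid,tub,carton',world(n,[(138,210),(175,182),(330,153),(373,140),(139,271)],d).round(3).tolist())
E
```

```text
pl [[0.553, 0.207, 0.011], [0.543, -0.164, 0.019], [0.305, -0.154, -0.003], [0.307, 0.203, -0.001]]
rail [[0.587, 0.442, 0.006], [0.564, -0.441, 0.006]]
tins [[0.464, -0.375, 0.074], [0.366, -0.293, 0.068]] [[0.464, -0.377, 0.07], [0.366, -0.293, 0.07]]
keys [[0.628, 0.071, 0.066], [0.625, 0.018, 0.068], [0.622, -0.038, 0.069]] [[0.628, 0.071, 0.065], [0.626, 0.018, 0.065], [0.623, -0.038, 0.065]]
stop,knife,lid,tub,carton [[0.482, 0.474, 0.016], [0.585, 0.354, 0.004], [0.696, -0.183, 0.011], [0.711, -0.31, 0.112], [0.275, 0.447, 0.052]]
```

View pics/c1.png

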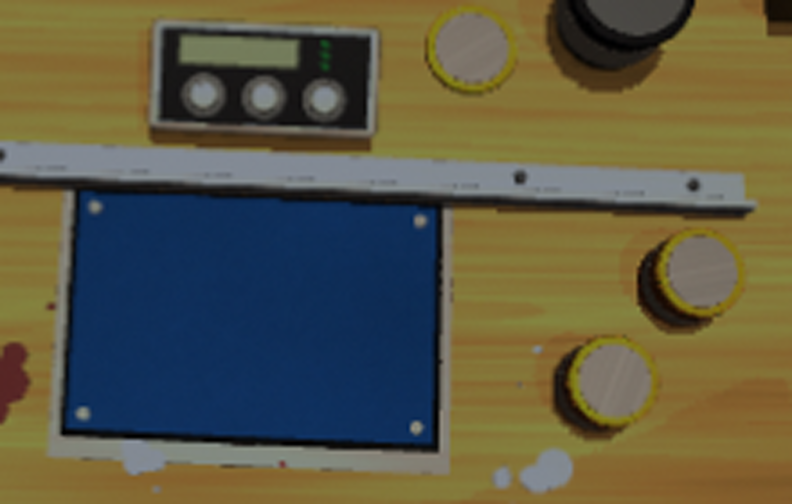

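```bash
python3 - <<'E'
from h import *
n='top'
f=lambda L:np.array(L)/3.6+np.array([200,140])-0.4
P=world(n,f([(77,190),(443,205),(437,450),(62,433)]),z=0.)[:,:2]
M=np.array([(-.003,.17),(-.003,-.17),(-.229,-.17),(-.229,.17)])
a=P-P.mean(0);b=M-M.mean(0)
th=np.arctan2((b[:,0]*a[:,1]-b[:,1]*a[:,0]).sum(),(a*b).sum());c,s=np.cos(th),np.sin(th);Rm=np.array([[c,-s],[s,c]])
t=P.mean(0)-Rm@M.mean(0);print('P',P.round(4).tolist(),'th',np.degrees(th),'t',t,'res',(P-(M@Rm.T+t)).round(4).tolist())
inv=lambda p:((p-t)@Rm).round(4).tolist()
print('keys st',inv(world(n,f([(203,94),(263,97),(323,100)]),z=.065)[:,:2]),world(n,f([(203,94),(263,97),(323,100)]),z=.065)[:,:2])
print('rail',inv(world(n,f([(0,178),(750,205)]),z=.04)[:,:2]))
print('tins st',inv(world(n,f([(702,273),(613,381)]),z=.07)[:,:2]))
print('stop',inv(world(n,[(138.5,211)],z=.04)[:,:2]),viewer.calibration(n)['T'][:3,3])
print(viewer.calibration('wrist')['hand_eye'],viewer.calibration('side')['T'][:3,3])
E
```

```text
P [[0.5512, 0.1939], [0.5418, -0.1558], [0.3094, -0.1467], [0.3204, 0.2007]] th -1.7686130864775782 t [0.5466339  0.01945061] res [[0.0024, 0.0044], [0.0034, -0.0054], [-0.0031, -0.0033], [-0.0026, 0.0043]]
keys st [[0.0807, 0.0578], [0.0804, 0.0023], [0.0801, -0.0532]] [[ 0.62911903  0.0747434 ]
 [ 0.62707837  0.01927831]
 [ 0.62508107 -0.03620446]]
rail [[-0.0016, 0.2433], [0.0049, -0.4615]]
tins st [[-0.0678, -0.4038], [-0.1694, -0.3205]]
stop [[-0.086, 0.4432]] [0.22055032 0.06917286 1.44990401]
[[ 8.05708072e-04  9.54493514e-01  2.98230586e-01  8.34188600e-02]
 [ 9.99999526e-01 -6.05852275e-04 -7.62583161e-04  1.83556758e-04]
 [-5.47197002e-04  2.98231059e-01 -9.54493549e-01 -1.53475956e-01]
 [ 0.00000000e+00  0.00000000e+00  0.00000000e+00  1.00000000e+00]] [0.2182091  0.77282853 0.7766697 ]
```

Request:
arm_command(series=[[[38,-32,0],0.073],[[77,-64,0],0.146],[[115,-96,0],0.22],[[154,-128,0],0.293],[[192,-160,0],0.366]], grip=1, grip_force=20)

```text
time_s: 0.6
tool_pos: [0.3448, -0.3962, 0.2302]
tool_rot: [-180.0, 0.0, -1.7]
force: [0.7, 0.4, -0.4]
grip_width: 0.0548
grasp_force: 0.0
```

```bash
cat >> h.py <<'E'
ORG=np.array([.5466,.0195]); YAW=-1.4
def st(p):
    a=np.radians(YAW); c,s=np.cos(a),np.sin(a); d=np.asarray(p)[...,:2]-ORG
    return np.stack([c*d[...,0]+s*d[...,1],-s*d[...,0]+c*d[...,1]],-1)
def wd(q):
    a=np.radians(YAW); c,s=np.cos(a),np.sin(a); q=np.asarray(q)
    return np.array([c*q[0]-s*q[1],s*q[0]+c*q[1]])+ORG
def go(xy,z,yaw,o=None):
    """tool shift (mm) and turn (rad) to world xy, z, yaw"""
    o=o or env.get_obs(); Rm=R.from_euler('xyz',o['tool_rot'],degrees=True).as_matrix()
    d=Rm.T@(np.r_[xy,z]-o['tool_pos'])*1000
    t=-((yaw-o['tool_rot'][2]+180)%360-180)
    print('now',o['tool_pos'].round(3),'yaw',o['tool_rot'][2].round(1),'F',o['force'].round(1),'t',round(o['time_s'],2),'-> shift',d.round(1),'turn',np.radians(t).round(3))
E
python3 - <<'E'
from h import *
go((.629,.0745),.12,-1.4)
E
```

```text
now [ 0.345 -0.396  0.23 ] yaw -1.7 F [ 0.7  0.4 -0.4] t 0.6 -> shift [ 270.3 -478.8  110.2] turn -0.005
```

Request:
arm_command(series=[[[23,-40,0],0],[[46,-80,0],0],[[69,-120,0],0],[[91,-160,0],0],[[114,-200,0],0]])

```text
time_s: 1.1
tool_pos: [0.4637, -0.1996, 0.2304]
tool_rot: [180.0, 0.0, -1.5]
force: [0.2, -0.9, 0.1]
grip_width: 0.0147
grasp_force: 0.0
```

Request:
arm_command(series=[[[23,-40,0],0],[[46,-80,0],0],[[69,-120,0],0],[[92,-160,0],0],[[115,-200,0],0]])

```text
time_s: 1.6
tool_pos: [0.584, -0.0029, 0.2303]
tool_rot: [180.0, 0.0, -1.5]
force: [1.4, -0.1, 0.4]
grip_width: 0.0004
grasp_force: 0.0
```

```bash
python3 - <<'E'
from h import *
go((.629,.0745),.12,-1.4)
snap('wrist','w1'); im,d=viewer.read_camera('top'); cv2.imwrite('pics/t1.png',im)
o=env.get_obs(); print(o['tool_pos'],o['tool_rot'])
a=cv2.imread('pics/w1.png'); cv2.imwrite('pics/m1.png',np.hstack([cv2.resize(a,(400,300)),cv2.resize(im,(400,300))]))
E
```

```text
now [ 0.584 -0.003  0.23 ] yaw -1.5 F [ 1.4 -0.1  0.4] t 1.6 -> shift [ 42.9 -78.6 110.2] turn -0.002
[0.58494191 0.00420349 0.23007026] [-1.79678261e+02 -2.17595144e-02 -8.82235362e-01]
```

View pics/m1.png

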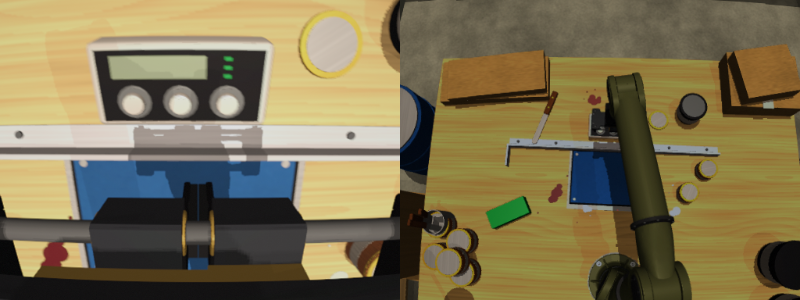

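The wrist view (left half) shows the three keys at about (132,101), (180,101) and (228,103), which is ×1.28 in full pixels. The top view confirms only two tins, and nothing has been knocked. I'll measure the keys again now that the arm has settled.

```bash
python3 - <<'E'
from h import *
o,im,d=snap('wrist','w2')
g=cv2.cvtColor(im,cv2.COLOR_BGR2GRAY)
c=cv2.HoughCircles(cv2.medianBlur(g[100:165,130:330],3),cv2.HOUGH_GRADIENT,1,35,param1=100,param2=14,minRadius=12,maxRadius=22)
c=c[0][:,:2]+[130,100]; c=c[c[:,0].argsort()]; print(c)
print('keys',world('wrist',c,z=.065,o=o).round(4).tolist(),world('wrist',c,d,o=o).round(4).tolist())
# rail front top edge samples
for u in (40,100,400,470):
    col=g[150:215,u].astype(int); print(u,(np.argsort(np.diff(col))[:3]+150).tolist(),end=' ')
go((.629,.0745),.12,-1.4)
E
```

```text
[[182.5 131.5]
 [242.5 132.5]
 [301.5 133.5]]
keys [[0.6305, 0.0698, 0.065], [0.6285, 0.0143, 0.065], [0.627, -0.04, 0.065]] [[0.6306, 0.0696, 0.0659], [0.6288, 0.0143, 0.0669], [0.6271, -0.0399, 0.0657]]
40 [186, 187, 157] 100 [204, 187, 188] 400 [192, 162, 193] 470 [193, 194, 209] now [0.584 0.    0.23 ] yaw -1.1 F [ 0.  -0.2 -0.8] t 1.75 -> shift [ 43.8 -75.  110. ] turn 0.005
```

Request:
arm_command(series=[[[15,-25,15],0],[[30,-50,40],0],[[45,-72,80],0],[[45,-72,110],0],[[45,-72,130],0]])

```text
time_s: 2.25
tool_pos: [0.6287, 0.0654, 0.0971]
tool_rot: [179.9, 0.3, -1.5]
force: [0.5, -0.1, 0.0]
grip_width: 0.0002
grasp_force: 0.0
```

Request:
arm_command(series=[[[0,0,0],0],[[0,0,5],0],[[0,0,10],0],[[0,0,15],0],[[0,0,18],0]])

```text
time_s: 2.75
tool_pos: [0.6307, 0.0662, 0.0829]
tool_rot: [180.0, -0.1, -1.5]
force: [-0.6, 0.1, 0.1]
grip_width: 0.0004
grasp_force: 0.0
```

```bash
python3 - <<'E'
from h import *
go((.630,.072),.08,-1.8)
z=np.load('pics/w2.npz')
o={'tool_pos':np.array([.584,.002,.23]),'tool_rot':[180,0,-1.1]}
print('rail', [world('wrist',[(u,v)],z=.04,o=o)[0].round(4).tolist() for u,v in ((40,187),(100,187.5),(400,193),(470,194))])
E
```

```text
now [0.631 0.066 0.083] yaw -1.5 F [-0.6  0.1  0.1] t 2.75 -> shift [-0.9 -5.8  2.9] turn 0.005
rail [[0.5726, 0.232, 0.04], [0.5706, 0.1643, 0.04], [0.5586, -0.1534, 0.04], [0.556, -0.2332, 0.04]]
```

Request:
arm_command(series=[[[0,-5,2],0],[[0,-5,5],0],[[0,-5,8],0],[[0,-5,10],0],[[0,-5,11],0]])

```text
time_s: 3.25
tool_pos: [0.6319, 0.0725, 0.0726]
tool_rot: [-179.9, -0.2, -1.5]
force: [2.4, 2.0, 5.5]
grip_width: 0.0004
grasp_force: 2.7
```

Request:
arm_command(series=[[[0,0,1],0],[[0,0,2],0],[[0,0,3],0],[[0,0,4],0],[[0,0,4],0]])

```text
time_s: 3.75
tool_pos: [0.6323, 0.0727, 0.0718]
tool_rot: [-180.0, -0.2, -1.5]
force: [-3.7, 1.2, 19.5]
grip_width: 0.0005
grasp_force: 10.0
```

Request:
arm_command(series=[[[0,0,-30],0],[[0,0,-75],0],[[-26,34,-105],0],[[-52,68,-120],0],[[-78,102,-125],0]])

```text
time_s: 4.25
tool_pos: [0.5494, -0.03, 0.1942]
tool_rot: [179.9, -0.1, -1.5]
force: [1.3, -0.3, 0.2]
grip_width: 0.0006
grasp_force: 0.0
```

Request:
arm_command(series=[[[-26,34,0],-0.11],[[-52,68,0],-0.22],[[-78,102,0],-0.34],[[-104,136,0],-0.45],[[-130,170,0],-0.567]], grip=0)

```text
time_s: 4.75
tool_pos: [0.4131, -0.1966, 0.1921]
tool_rot: [-180.0, 0.1, 31.2]
force: [-0.3, -0.9, -0.7]
grip_width: 0.0324
grasp_force: 0.0
```

```bash
sed -i 's/^ORG=.*/ORG=np.array([.548,.0185]); YAW=-1.8/' h.py; python3 - <<'E'
from h import *
im,d=viewer.read_camera('top'); viewer.read_camera('top');viewer.read_camera('top')
o,w,dw=snap('wrist','w3')
cv2.imwrite('pics/m3.png',np.hstack([cv2.resize(w,(400,300)),im[130:280,250:450].repeat(2,0).repeat(2,1)]))
go((.310,-.327),.15,31)
E
```

```text
now [ 0.414 -0.196  0.192] yaw 30.7 F [1.  0.4 1.3] t 4.95 -> shift [-156.8   59.4   42.3] turn -0.004
```

View pics/m3.png

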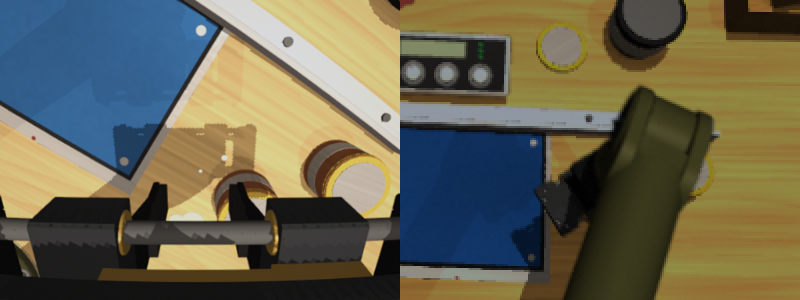

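The wrist view shows tin_1's lid at about (358,187), tin_2 partly hidden behind a finger, and the fingers open about 40 mm. Next I'll move to just behind tin_2.

Request:
arm_command(series=[[[-40,15,0],0],[[-80,30,0],0],[[-120,45,0],0],[[-150,57,0],0],[[-157,59,0],0]])

```text
time_s: 5.45
tool_pos: [0.3095, -0.3284, 0.1922]
tool_rot: [-180.0, 0.1, 30.7]
force: [-0.7, -0.3, 0.5]
grip_width: 0.0434
grasp_force: 0.0
```

```bash
python3 - <<'E'
from h import *
for i in range(4): viewer.read_camera('side')
o,w,dw=snap('wrist','w4'); print(o['tool_pos'],o['tool_rot'])
o3={'tool_pos':np.array([.4135,-.196,.192]),'tool_rot':[180,0,30.9]}
t=world('wrist',[(458,241)],z=.07,o=o3)[0]; print('tin1',t,st(t))
E
```

```text
[ 0.31286201 -0.32482676  0.19239747] [-1.79962686e+02 -3.18984544e-02  3.11365934e+01]
tin1 [ 0.46897618 -0.38071413  0.07      ] [-0.06644521 -0.40149934]
```

View pics/w4.png

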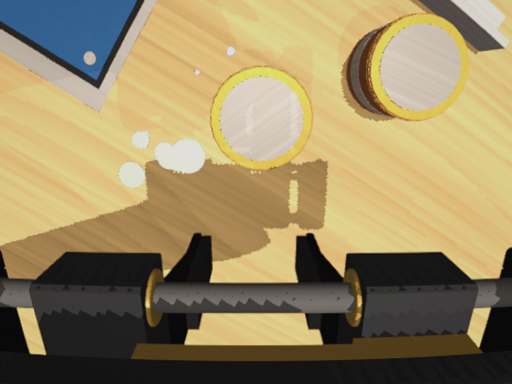

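The wrist view shows tin_2's lid centred at (261,118) and tin_1's at (418,66).

```bash
python3 - <<'E'
from h import *
o={'tool_pos':np.array([.3125,-.325,.192]),'tool_rot':[180,0,31.1]}
t=world('wrist',[(261,118),(418,66)],z=.07,o=o); print(t.round(4),st(t).round(4))
u=wd((-.042,-.24)); d=u-t[0,:2]; L=np.hypot(*d); a=np.degrees(np.arctan2(d[1],d[0])); print('dir',a,'L',L)
n=d/L; go(t[0,:2]-n*.066,.022,a)
E
```

```text
[[ 0.3674 -0.2997  0.07  ]
 [ 0.4657 -0.3825  0.07  ]] [[-0.1705 -0.3237]
 [-0.0696 -0.4034]]
dir 31.276887873147743 L 0.15338881520208855
now [ 0.313 -0.325  0.192] yaw 31.2 F [ 0.3  0.8 -0.3] t 5.7 -> shift [ -6.5   6.9 170.4] turn -0.002
```

Request:
arm_command(series=[[[-6,7,40],0],[[-6,7,80],0],[[-6,7,120],0],[[-6,7,155],0],[[-6,7,170],0]])

```text
time_s: 6.2
tool_pos: [0.3095, -0.3321, 0.0194]
tool_rot: [-179.7, 0.0, 31.2]
force: [0.2, -0.2, -0.1]
grip_width: 0.0432
grasp_force: 0.0
```

Request:
arm_command(series=[[[8,0,0],0],[[18,0,0],0],[[30,0,0],0],[[42,0,0],0],[[55,0,0],0]])

```text
time_s: 6.7
tool_pos: [0.3582, -0.3072, 0.0235]
tool_rot: [179.9, 0.0, 31.0]
force: [-2.9, -1.9, 2.2]
grip_width: 0.0438
grasp_force: 1.7
```

Request:
arm_command(series=[[[12,0,0],0],[[24,0,0],0],[[36,0,0],0],[[48,0,0],0],[[60,0,0],0]])

```text
time_s: 7.2
tool_pos: [0.4088, -0.2769, 0.0232]
tool_rot: [179.9, 0.1, 30.9]
force: [-5.0, -3.0, 5.4]
grip_width: 0.0436
grasp_force: 3.1
```

Request:
arm_command(series=[[[10,0,0],0],[[20,0,0],0],[[30,0,0],0],[[38,0,0],0],[[44,0,0],0]])

```text
time_s: 7.7
tool_pos: [0.4465, -0.2538, 0.023]
tool_rot: [180.0, 0.0, 31.0]
force: [-4.1, -2.6, 5.8]
grip_width: 0.0434
grasp_force: 3.5
```

Request:
arm_command(series=[[[2,0,0],0],[[4,0,0],0],[[6,0,0],0],[[8,0,0],0],[[10,0,0],0]])

```text
time_s: 8.2
tool_pos: [0.4541, -0.2492, 0.0228]
tool_rot: [180.0, 0.1, 30.9]
force: [-5.1, -3.3, 5.6]
grip_width: 0.0438
grasp_force: 3.5
```

Request:
arm_command(series=[[[2,0,0],0],[[3,0,0],0],[[4,0,0],0],[[5,0,0],0],[[6,0,0],0]])

```text
time_s: 8.7
tool_pos: [0.4581, -0.2467, 0.0227]
tool_rot: [-180.0, 0.2, 30.9]
force: [-9.2, -5.0, 7.1]
grip_width: 0.0433
grasp_force: 5.5
```

Request:
arm_command(series=[[[1,0,0],0],[[2,0,0],0],[[3,0,0],0],[[3,0,0],0],[[3,0,0],0]])

```text
time_s: 9.2
tool_pos: [0.4581, -0.2467, 0.0227]
tool_rot: [-179.9, 0.4, 30.8]
force: [-12.8, -5.9, 11.4]
grip_width: 0.0435
grasp_force: 7.7
```

Request:
arm_command(series=[[[-20,0,0],0],[[-50,0,0],0.1],[[-80,15,-20],0.23],[[-105,45,-20],0.36],[[-120,75,-10],0.47]])

```text
time_s: 9.7
tool_pos: [0.3992, -0.3722, 0.0344]
tool_rot: [179.8, -0.2, 3.7]
force: [0.7, 0.2, 0.4]
grip_width: 0.0431
grasp_force: 0.0
```

```bash
python3 - <<'E'
from h import *
for i in range(3): viewer.read_camera('side')
go((.3997,-.381),.022,-1.8)
o,w,dw=snap('wrist','w5'); print(o['tool_pos'],o['tool_rot'])
E
```

```text
now [ 0.398 -0.371  0.032] yaw 3.9 F [-0.1  0.8 -1.1] t 9.85 -> shift [ 0.6 10.1  9.8] turn 0.099
[ 0.39837753 -0.37097663  0.03181174] [-1.79957224e+02 -5.46566799e-02  3.89163921e+00]
```

View pics/w5.png

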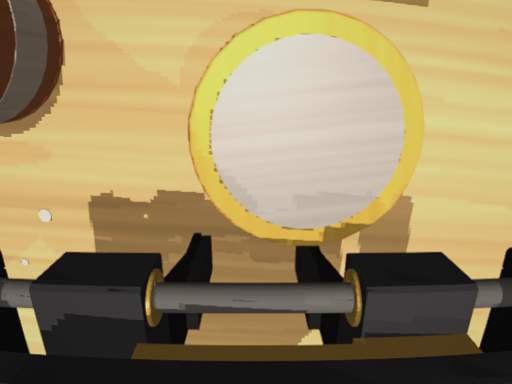

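The wrist view shows tin_1 straight ahead, lid centred at about (307,127). I'll line up and push it to the rail.

Request:
arm_command(series=[[[0,10,5],0.05],[[0,11,10],0.1],[[0,11,10],0.1],[[8,11,10],0.1],[[16,11,10],0.1]])

```text
time_s: 10.4
tool_pos: [0.4162, -0.3789, 0.023]
tool_rot: [-180.0, -0.1, -1.5]
force: [0.8, 0.7, -0.4]
grip_width: 0.0436
grasp_force: 0.0
```

Request:
arm_command(series=[[[6,0,0],0],[[12,0,0],0],[[18,0,0],0],[[23,0,0],0],[[26,0,0],0]])

```text
time_s: 10.9
tool_pos: [0.4403, -0.3809, 0.0227]
tool_rot: [180.0, 0.1, -1.7]
force: [-6.5, 0.5, 4.9]
grip_width: 0.0433
grasp_force: 2.9
```

Request:
arm_command(series=[[[1,0,0],0],[[2,0,0],0],[[3,0,0],0],[[4,0,0],0],[[4,0,0],0]])

```text
time_s: 11.4
tool_pos: [0.444, -0.3808, 0.0226]
tool_rot: [-180.0, 0.1, -1.7]
force: [-4.8, 0.6, 4.7]
grip_width: 0.0433
grasp_force: 2.8
```

Request:
arm_command(series=[[[1,0,0],0],[[2,0,0],0],[[3,0,0],0],[[4,0,0],0],[[5,0,0],0]])

```text
time_s: 11.9
tool_pos: [0.4469, -0.3808, 0.0225]
tool_rot: [-179.9, 0.3, -1.7]
force: [-11.9, 1.0, 8.7]
grip_width: 0.0433
grasp_force: 5.9
```

Request:
arm_command(series=[[[1,0,0],0],[[2,0,0],0],[[3,0,0],0],[[3,0,0],0],[[3,0,0],0]])

```text
time_s: 12.4
tool_pos: [0.447, -0.3808, 0.0223]
tool_rot: [-179.9, 0.6, -1.8]
force: [-16.3, 2.4, 12.4]
grip_width: 0.0436
grasp_force: 8.7
```

Request:
arm_command(series=[[[-20,0,0],0],[[-45,0,-20],-0.14],[[-60,30,-50],-0.28],[[-60,60,-80],-0.42],[[-50,80,-80],-0.56]], grip=1)

```text
time_s: 12.9
tool_pos: [0.4019, -0.4644, 0.108]
tool_rot: [179.4, -0.1, 30.6]
force: [0.5, -0.1, 0.5]
grip_width: 0.0115
grasp_force: 0.0
```

Request:
arm_command(series=[[[0,0,0],-0.14],[[0,0,0],-0.28],[[0,0,0],-0.42],[[0,0,0],-0.56],[[0,0,0],-0.7]])

```text
time_s: 13.4
tool_pos: [0.4023, -0.4589, 0.1026]
tool_rot: [179.9, -0.0, 70.9]
force: [-0.6, 0.2, -0.8]
grip_width: 0.0002
grasp_force: 0.0
```

```bash
sed -i 's/^ORG=.*/ORG=np.array([.547,.0185]); YAW=-1.75/' h.py; python3 - <<'E'
from h import *
for i in range(2): viewer.read_camera('side')
go((.476,-.460),.10,78.2)
E
```

```text
now [ 0.402 -0.459  0.103] yaw 70.6 F [ 0.1  0.5 -0.8] t 13.5 -> shift [23.5 70.1  2.7] turn -0.132
```

Request:
arm_command(series=[[[8,23,0],-0.132],[[16,47,0],-0.132],[[23,70,0],-0.132],[[23,70,0],-0.132],[[23,70,0],-0.132]])

```text
time_s: 14.0
tool_pos: [0.4751, -0.4603, 0.1022]
tool_rot: [180.0, -0.0, 78.0]
force: [-0.1, 0.2, 0.1]
grip_width: 0.0004
grasp_force: 0.0
```

```bash
python3 - <<'E'
from h import *
for i in range(2): viewer.read_camera('side')
o,w,dw=snap('wrist','w6'); print(o['tool_pos'],o['tool_rot']); go((.476,-.460),.03,78.2)
E
```

```text
[ 0.47339812 -0.46129417  0.10234797] [-1.79963012e+02  1.28204525e-02  7.79702418e+01]
now [ 0.473 -0.462  0.102] yaw 78.0 F [-0.4 -1.1  1.1] t 14.15 -> shift [ 2.1  2.5 72.5] turn -0.004
```

View pics/w6.png

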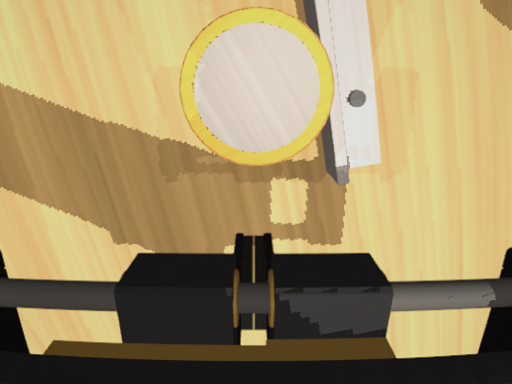

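The wrist view shows tin_1 against the rail, lid at (257,86), with the closed fingers centred behind it. I'll descend and push along the rail.

Request:
arm_command(series=[[[2,2,35],0],[[2,2,65],0],[[2,2,72],0],[[10,2,72],0],[[18,2,72],0]])

```text
time_s: 14.65
tool_pos: [0.4804, -0.4442, 0.032]
tool_rot: [179.9, 0.1, 78.0]
force: [1.2, 0.5, 0.9]
grip_width: 0.0004
grasp_force: 0.0
```

Request:
arm_command(series=[[[6,0,0],0],[[12,-1,0],0],[[22,-3,0],0],[[34,-5,0],0],[[47,-7,0],0]])

```text
time_s: 15.15
tool_pos: [0.4795, -0.4027, 0.0327]
tool_rot: [-180.0, 0.5, 77.8]
force: [-7.9, -10.1, 5.3]
grip_width: 0.0006
grasp_force: 5.7
```

Request:
arm_command(series=[[[14,-2.5,0],0],[[28,-5,0],0],[[40,-7.2,0],0],[[50,-9,0],0],[[58,-10.5,0],0]])

```text
time_s: 15.65
tool_pos: [0.4799, -0.3461, 0.0328]
tool_rot: [-179.9, 0.7, 77.7]
force: [-9.2, -14.7, 5.6]
grip_width: 0.0003
grasp_force: 7.8
```

```bash
python3 - <<'E'
from h import *
o,w,dw=snap('wrist','w7'); print(o['tool_pos'],st(o['tool_pos']),o['force'])
im,d=viewer.read_camera('top')
cv2.imwrite('pics/m7.png',np.hstack([cv2.resize(w,(400,300)),im[130:280,250:450].repeat(2,0).repeat(2,1)]))
E
```

```text
[ 0.4798903  -0.34612784  0.0327596 ] [-0.0559432  -0.36650721] [ -9.24104529 -14.67796719   5.57815496]
```

View pics/m7.png

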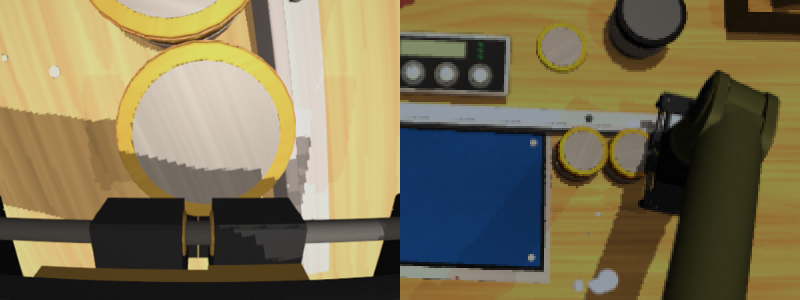

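The tins stand nearly together against the rail: tin_1's lid is at (206,125) in the wrist half, with tin_2 just ahead of it. I'll keep pushing.

Request:
arm_command(series=[[[12,-2.1,0],0],[[26,-4.7,0],0],[[40,-7.2,0],0],[[54,-9.8,0],0],[[68,-12.3,0],0]])

```text
time_s: 16.25
tool_pos: [0.4822, -0.2772, 0.0324]
tool_rot: [-179.9, 0.7, 77.7]
force: [-11.5, -16.6, 7.2]
grip_width: 0.0006
grasp_force: 8.5
```

Request:
arm_command(series=[[[14,-2.5,0],0],[[28,-5,0],0],[[42,-7.6,0],0],[[56,-10.1,0],0],[[70,-12.6,0],0]])

```text
time_s: 16.75
tool_pos: [0.4835, -0.208, 0.0324]
tool_rot: [-179.8, 0.8, 77.6]
force: [-15.5, -19.7, 12.5]
grip_width: 0.0005
grasp_force: 11.5
```

Request:
arm_command(series=[[[14,-2.5,0],0],[[28,-5,0],0],[[42,-7.6,0],0],[[56,-10.1,0],0],[[70,-12.6,0],0]])

```text
time_s: 17.25
tool_pos: [0.4835, -0.1411, 0.0324]
tool_rot: [-179.5, 1.2, 77.5]
force: [-24.2, -30.3, 21.3]
grip_width: 0.0005
grasp_force: 17.5
```

Request:
arm_command(series=[[[12,-2.2,0],0],[[22,-4,0],0],[[30,-5.4,0],0],[[36,-6.5,0],0],[[40,-7.2,0],0]])

```text
time_s: 17.75
tool_pos: [0.482, -0.1049, 0.0324]
tool_rot: [-179.2, 1.6, 77.4]
force: [-31.7, -38.8, 32.4]
grip_width: 0.0003
grasp_force: 23.0
```

```bash
python3 - <<'E'
from h import *
o,w,dw=snap('wrist','w8'); print(o['tool_pos'],st(o['tool_pos']),o['force'])
im,d=viewer.read_camera('top')
cv2.imwrite('pics/m8.png',np.hstack([cv2.resize(w,(400,300)),im[140:290,180:380].repeat(2,0).repeat(2,1)]))
E
```

```text
[ 0.48203026 -0.10491412  0.03244098] [-0.06117055 -0.12534063] [-31.67740632 -38.84646742  32.38690584]
```

View pics/m8.png

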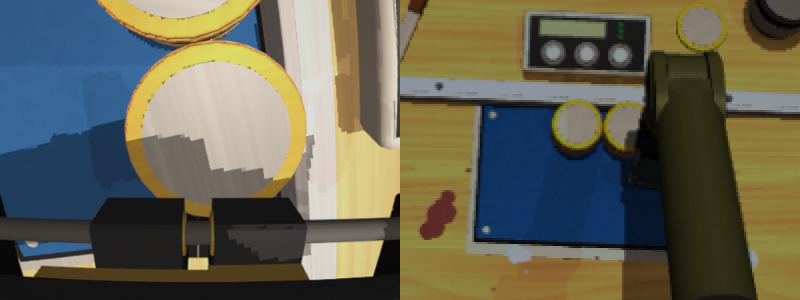

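Both tins stand on the platter against the rail, at about (577,127) and (623,130) in the top half. The contact force has grown, so I'll back off, rise and check.

Request:
arm_command(series=[[[-10,-3,0],0],[[-30,-3,0],0],[[-50,0,-30],0],[[-50,0,-80],0],[[-50,0,-120],0]])

```text
time_s: 18.35
tool_pos: [0.4816, -0.1348, 0.1532]
tool_rot: [179.9, 0.0, 78.0]
force: [1.1, 0.1, 1.1]
grip_width: 0.0005
grasp_force: 0.0
```

```bash
python3 - <<'E'
from h import *
for i in range(3): viewer.read_camera('side')
o,w,dw=snap('wrist','w9'); print(o['tool_pos'],o['tool_rot']); go((.630,.0165),.10,78)
im,d=viewer.read_camera('top')
cv2.imwrite('pics/m9.png',np.hstack([cv2.resize(w,(400,300)),im[140:290,180:380].repeat(2,0).repeat(2,1)]))
E
```

```text
[ 0.48379704 -0.1348797   0.15425436] [1.79574261e+02 1.19837291e-01 7.80817533e+01]
now [ 0.482 -0.134  0.152] yaw 78.1 F [-0.3  0.1 -0.1] t 18.55 -> shift [178.3 113.3  52.2] turn 0.002
```

View pics/m9.png

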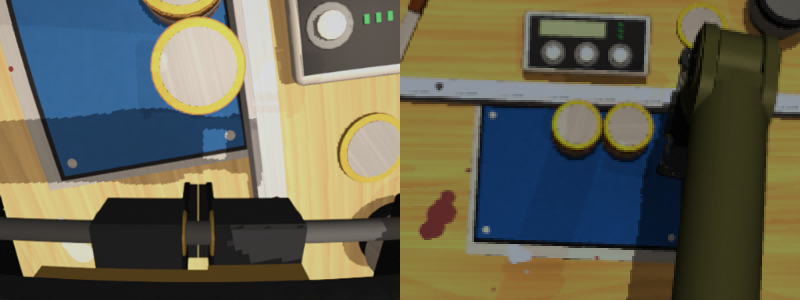

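Both tins stand on the platter close to the rail, at (577,126) and (628,128) in the top half and (198,66) for tin_1 in the wrist half. Checking the rail contact numerically:

```bash
python3 - <<'E'
from h import *
o={'tool_pos':np.array([.483,-.1345,.153]),'tool_rot':[180,0,78.1]}
print('wrist',st(world('wrist',[(253.4,84.5)],z=.07,o=o)))
d=np.load('pics/w9.npz')['im']
a=d[0:150,150:350]; y=(a[:,:,0]<90)&(a[:,:,1]>150)&(a[:,:,2]>180)
cs,_=cv2.findContours(y.astype(np.uint8),cv2.RETR_EXTERNAL,cv2.CHAIN_APPROX_NONE)
for c in cs:
    if len(c)>60:
        e=cv2.fitEllipse(c); q=np.array(e[0])+[150,0]; print('ell',q,e[1],st(world('wrist',[q],z=.07,o=o)))
print('top',st(world('top',[(294,204),(268.5,203)],z=.07)))
# platter/rail line in the wrist pic: front top edge of rail
print('railpts',st(world('wrist',[(338,252),(312,60)],z=.0,o=o)))
E
```

```text
wrist [[-0.04319352 -0.07188418]]
ell [253.2720871   83.67208862] (119.48653411865234, 123.16162872314453) [[-0.04318366 -0.07134775]]
ell [229.91287231   6.13153648] (21.403461456298828, 74.72256469726562) [[-0.04928808 -0.0217021 ]]
top [[-0.04481638 -0.07068905]
 [-0.04524467  0.01232201]]
railpts [[ 0.01182564 -0.24199882]
 [ 0.00918205 -0.05998147]]
```

Request:
arm_command(series=[[[36,23,0],0],[[72,46,0],0],[[108,68,0],0],[[144,91,0],0],[[178,113,0],0]])

```text
time_s: 19.1
tool_pos: [0.6286, 0.018, 0.1483]
tool_rot: [-179.8, 0.0, 78.1]
force: [0.5, -0.5, 1.6]
grip_width: 0.0005
grasp_force: 0.0
```

Request:
arm_command(series=[[[0,0,0],0],[[0,0,20],0],[[0,0,45],0],[[0,0,60],0],[[0,0,70],0]])

```text
time_s: 19.6
tool_pos: [0.6271, 0.0159, 0.0779]
tool_rot: [-179.8, 0.1, 78.1]
force: [0.8, 0.4, -0.5]
grip_width: 0.0005
grasp_force: 0.0
```

```bash
python3 - <<'E'
from h import *
go((.630,.0165),.07,78)
E
```

```text
now [0.627 0.016 0.078] yaw 78.1 F [ 0.8  0.4 -0.5] t 19.6 -> shift [1.2 2.8 7.9] turn 0.001
```

Request:
arm_command(series=[[[0,2,2],0],[[0,2,4],0],[[0,2,6],0],[[0,2,8],0],[[0,2,10],0]])

```text
time_s: 20.1
tool_pos: [0.6323, 0.0158, 0.0721]
tool_rot: [179.8, -0.0, 78.1]
force: [-2.2, -1.0, 13.8]
grip_width: 0.0006
grasp_force: 7.1
```

Request:
arm_command(series=[[[0,0,1],0],[[0,0,2],0],[[0,0,2],0],[[0,0,2],0],[[0,0,2],0]])

```text
time_s: 20.6
tool_pos: [0.6323, 0.0158, 0.072]
tool_rot: [179.8, 0.0, 78.1]
force: [-4.9, -1.7, 15.5]
grip_width: 0.0005
grasp_force: 8.1
```

Request:
arm_command(series=[[[0,0,-35],0],[[0,0,-80],0],[[-35,-21,-80],-0.04],[[-75,-45,-80],-0.08],[[-115,-70,-80],-0.12]])

```text
time_s: 21.1
tool_pos: [0.538, -0.0829, 0.1488]
tool_rot: [179.9, 0.0, 85.1]
force: [1.8, -0.4, -0.1]
grip_width: 0.0007
grasp_force: 0.0
```

Request:
arm_command(series=[[[-35,-21,0],0],[[-50,-30,0],0],[[-56,-32,0],0],[[-56,-32,0],0],[[-56,-32,0],0]])

```text
time_s: 21.6
tool_pos: [0.5028, -0.1337, 0.1487]
tool_rot: [179.9, -0.0, 85.1]
force: [0.3, -0.5, 0.3]
grip_width: 0.0006
grasp_force: 0.0
```

```bash
python3 - <<'E'
from h import *
o,w,dw=snap('wrist','w10'); go((.4965,-.1265),.03,85)
im,d=viewer.read_camera('top')
cv2.imwrite('pics/m10.png',np.hstack([cv2.resize(w,(400,300)),im[140:290,180:380].repeat(2,0).repeat(2,1)]))
E
```

```text
now [ 0.503 -0.133  0.149] yaw 85.1 F [ 0.1 -0.4  0.1] t 21.65 -> shift [  6.3  -7.  118.6] turn 0.002
```

View pics/m10.png

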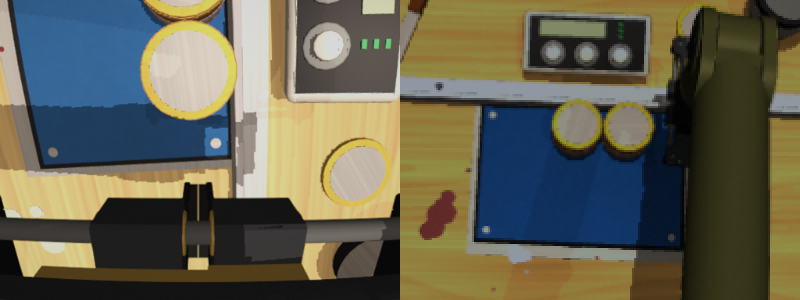

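The tins are unchanged at (577,126) and (628,128) in the top half. I'll descend and push on.

Request:
arm_command(series=[[[0,-7,40],0],[[0,-7,80],0],[[0,-7,110],0],[[0,-7,118],0],[[6,-7,118],0]])

```text
time_s: 22.2
tool_pos: [0.495, -0.128, 0.0297]
tool_rot: [-179.9, -0.1, 85.0]
force: [-0.3, 0.5, -0.4]
grip_width: 0.0002
grasp_force: 0.0
```

Request:
arm_command(series=[[[7,0,0],0],[[14,-1,0],0],[[20,-1.3,0],0],[[28,-1.8,0],0],[[40,-2.6,0],0]])

```text
time_s: 22.7
tool_pos: [0.4972, -0.0923, 0.0319]
tool_rot: [179.8, 0.3, 84.8]
force: [-0.1, -6.6, 2.3]
grip_width: 0.0003
grasp_force: 3.7
```

Request:
arm_command(series=[[[12,-0.8,0],0],[[25,-1.6,0],0],[[38,-2.5,0],0],[[50,-3.3,0],0],[[62,-4.1,0],0]])

```text
time_s: 23.2
tool_pos: [0.4987, -0.0295, 0.0319]
tool_rot: [179.8, 0.3, 84.8]
force: [-0.4, -7.4, 3.5]
grip_width: 0.0004
grasp_force: 4.0
```

```bash
python3 - <<'E'
from h import *
o,w,dw=snap('wrist','w11'); print(o['tool_pos'],st(o['tool_pos']),o['force'])
im,d=viewer.read_camera('top')
cv2.imwrite('pics/m11.png',np.hstack([cv2.resize(w,(400,300)),im[140:290,180:380].repeat(2,0).repeat(2,1)]))
E
```

```text
[ 0.49869774 -0.02952599  0.03187043] [-0.04681309 -0.04947867] [-0.40854037 -7.44735298  3.48033962]
```

View pics/m11.png

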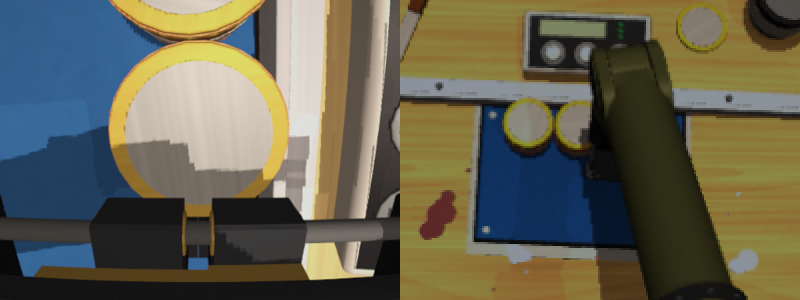

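The push now takes only about 7 N. The tins are moving together along the rail, with tin_1's lid at (199,125) in the wrist half. I'll continue.

Request:
arm_command(series=[[[12,-0.7,0],0],[[26,-1.5,0],0],[[40,-2.3,0],0],[[54,-3,0],0],[[68,-3.8,0],0]])

```text
time_s: 23.8
tool_pos: [0.5009, 0.038, 0.0316]
tool_rot: [179.9, 0.3, 84.8]
force: [-0.3, -10.0, 7.0]
grip_width: 0.0005
grasp_force: 4.9
```

Request:
arm_command(series=[[[14,-0.8,0],0],[[28,-1.6,0],0],[[42,-2.4,0],0],[[56,-3.1,0],0],[[70,-3.9,0],0]])

```text
time_s: 24.3
tool_pos: [0.5031, 0.107, 0.0316]
tool_rot: [179.9, 0.4, 84.8]
force: [-1.3, -11.7, 8.6]
grip_width: 0.0005
grasp_force: 6.2
```

Request:
arm_command(series=[[[14,-0.8,0],0],[[28,-1.6,0],0],[[42,-2.4,0],0],[[56,-3.1,0],0],[[70,-3.9,0],0]])

```text
time_s: 24.8
tool_pos: [0.5053, 0.176, 0.0314]
tool_rot: [180.0, 0.5, 84.7]
force: [-2.3, -14.3, 12.2]
grip_width: 0.0006
grasp_force: 7.4
```

Request:
arm_command(series=[[[14,-0.8,0],0],[[28,-1.6,0],0],[[41,-2.4,0],0],[[52,-3,0],0],[[60,-3.4,0],0]])

```text
time_s: 25.3
tool_pos: [0.5071, 0.2372, 0.0312]
tool_rot: [180.0, 0.5, 84.8]
force: [-1.6, -13.4, 11.9]
grip_width: 0.0006
grasp_force: 6.9
```

```bash
python3 - <<'E'
from h import *
o,w,dw=snap('wrist','w12'); print(o['tool_pos'],st(o['tool_pos']),o['tool_rot'],o['force'])
im,d=viewer.read_camera('top')
cv2.imwrite('pics/m12.png',np.hstack([cv2.resize(w,(400,300)),im[140:290,120:320].repeat(2,0).repeat(2,1)]))
E
```

```text
[0.5071176  0.23723922 0.03119921] [-0.04654377  0.21741924] [179.98661254   0.45291448  84.77898843] [ -1.63195112 -13.43808086  11.86490391]
```

View pics/m12.png

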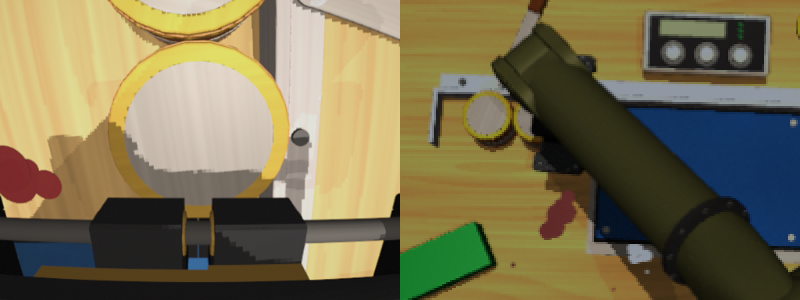

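Both tins are in the row left of the platter, with tin_2 at (487,115) in the top half. I'll back off and check the rail contact.

Request:
arm_command(series=[[[-12,0,0],0],[[-32,0,0],0],[[-52,0,-30],0],[[-52,0,-75],0],[[-52,0,-120],0]])

```text
time_s: 25.9
tool_pos: [0.5006, 0.1889, 0.1511]
tool_rot: [-179.9, 0.0, 84.9]
force: [0.7, 0.4, -0.3]
grip_width: 0.0007
grasp_force: 0.0
```

```bash
python3 - <<'E'
from h import *
for i in range(4): viewer.read_camera('side')
o,w,dw=snap('wrist','w13'); print(o['tool_pos'],o['tool_rot'])
a=w[0:200,100:400]; y=((a[:,:,0]<90)&(a[:,:,1]>140)&(a[:,:,2]>180)).astype(np.uint8)
cs,_=cv2.findContours(y,cv2.RETR_EXTERNAL,cv2.CHAIN_APPROX_NONE)
for c in cs:
    if len(c)>80:
        e=cv2.fitEllipse(c); q=np.array(e[0])+[100,0]; print('ell',q,e[1],st(world('wrist',[q],z=.07,o=o)))
go((.6275,-.038),.15,85)
E
```

```text
[0.50202454 0.1900628  0.15139498] [ 1.79871916e+02 -2.32431439e-02  8.49371101e+01]
ell [255.24443054  53.86435699] (119.06512451171875, 127.336181640625) [[-0.04160726  0.27337373]]
now [0.501 0.19  0.15 ] yaw 84.9 F [-0.9  0.2 -0.2] t 26.15 -> shift [-215.6  145.9    0. ] turn -0.001
```

View pics/w13.png

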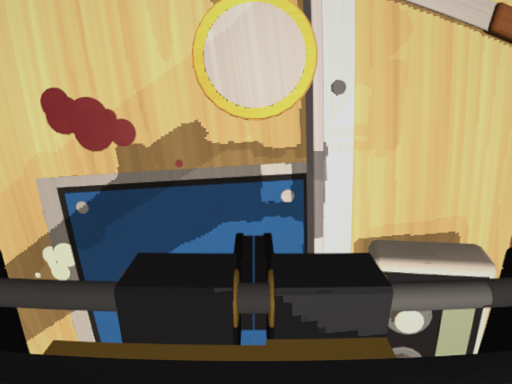

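tin_1 is clear of the platter and against the rail, with its lid at (255,54). I'll move over the off key and check tin_2 from the top camera before pressing.

Request:
arm_command(series=[[[-38,26,0],0],[[-76,52,0],0],[[-114,77,0],0],[[-152,103,0],0],[[-190,129,0],0]])

```text
time_s: 26.65
tool_pos: [0.6127, -0.0121, 0.148]
tool_rot: [-179.8, -0.0, 85.0]
force: [0.8, 0.3, 0.0]
grip_width: 0.0002
grasp_force: 0.0
```

Request:
arm_command(series=[[[-26,17,0],0],[[-26,17,0],0],[[-26,17,20],0],[[-26,17,45],0],[[-26,17,60],0]])

```text
time_s: 27.15
tool_pos: [0.6256, -0.0368, 0.0868]
tool_rot: [-179.7, -0.0, 85.0]
force: [0.1, -0.2, -1.4]
grip_width: 0.0003
grasp_force: 0.0
```

```bash
python3 - <<'E'
from h import *
o,w,d=snap('top','t14')
a=w[150:240,120:240]; y=((a[:,:,0]<90)&(a[:,:,1]>110)&(a[:,:,2]>150)).astype(np.uint8)
cv2.imwrite('pics/c14.png',cv2.resize(a,None,fx=6,fy=6,interpolation=cv2.INTER_CUBIC))
go((.6275,-.038),.07,85)
E
```

```text
now [ 0.624 -0.037  0.085] yaw 85.0 F [-1.1  0.2 -0.8] t 27.2 -> shift [-0.8  3.3 14.7] turn 0.001
```

View pics/c14.png

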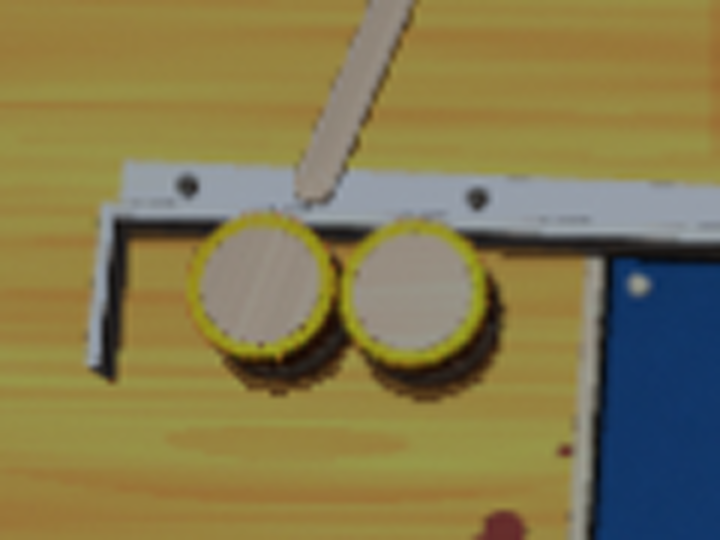

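Both tins touch the rail: their centres at (263,287) and (416,293) run parallel to the rail edge, and both are clear of the platter. Now the off key.

Request:
arm_command(series=[[[0,3,5],0],[[0,3,8],0],[[0,3,11],0],[[0,3,14],0],[[0,3,16],0]])

```text
time_s: 27.7
tool_pos: [0.6322, -0.0381, 0.0755]
tool_rot: [179.8, -0.0, 85.0]
force: [0.5, 0.4, 2.5]
grip_width: 0.0005
grasp_force: 1.6
```

Request:
arm_command(series=[[[0,0,1],0],[[0,0,2],0],[[0,0,3],0],[[0,0,3],0],[[0,0,3],0]])

```text
time_s: 28.2
tool_pos: [0.6328, -0.0381, 0.0728]
tool_rot: [179.8, -0.0, 85.0]
force: [2.8, 1.3, 6.1]
grip_width: 0.0005
grasp_force: 2.7
```

Request:
arm_command(series=[[[0,0,1],0],[[0,0,2],0],[[0,0,3],0],[[0,0,3],0],[[0,0,3],0]])

```text
time_s: 28.7
tool_pos: [0.6331, -0.0381, 0.072]
tool_rot: [179.7, 0.0, 85.0]
force: [-1.0, 0.0, 16.5]
grip_width: 0.0007
grasp_force: 8.1
```

Request:
arm_command(series=[[[0,0,-30],0],[[0,0,-60],0],[[0,0,-90],0],[[0,0,-100],0],[[0,0,-100],0]])

```text
time_s: 29.2
tool_pos: [0.6314, -0.0383, 0.1694]
tool_rot: [179.9, 0.0, 85.0]
force: [0.7, -0.7, -1.1]
grip_width: 0.0007
grasp_force: 0.0
```

```bash
python3 - <<'E'
from h import *
o,w,d=snap('top','t15'); a=np.load('pics/t14.npz')['im'][150:240,120:240].astype(int)
print(np.abs(w[150:240,120:240].astype(int)-a).mean(), (np.abs(w[150:240,120:240].astype(int)-a).max(2)>60).sum(), o['tool_pos'])
cv2.imwrite('pics/s15.png',np.hstack([cv2.resize(w,(400,300)),cv2.resize(viewer.read_camera('wrist')[0],(400,300))]))
E
```

```text
0.4680246913580247 0 [ 0.63139427 -0.03825234  0.16940084]
```

View pics/s15.png

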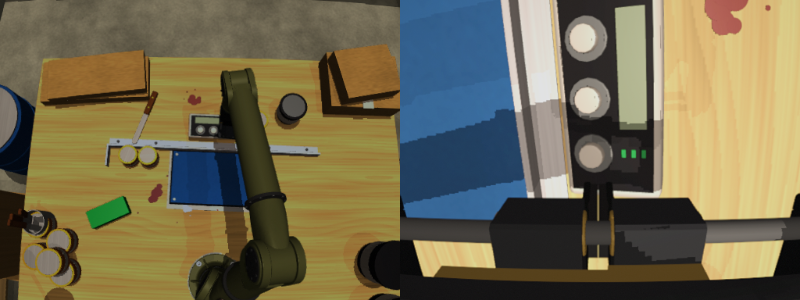

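The tins haven't moved in the row, all keys have sprung back, and the arm is clear. Handing in.

```bash
python3 -c "
from cell import env
print(env.sign_off())"
```

```text
the job is handed in; nothing more can be done
None
```

I zeroed the scale, weighed and printed the two tins in this order on the platter, slid them along the rail into the left row clear of the platter, pressed off last, and handed the job in; the hand-in call returned no verdict.

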